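Trial-close a denture flask in the bench bar clamp

ROBOT

A 7-joint arm with a two-finger parallel gripper is mounted at the origin on a cart in front of the work surface, level with it; the furniture and walls round the work are solid. World frame = base frame: x ahead of the robot, y to its left, z up, the work surface at z = 0. Lengths are in mm, angles in rad, forces in N, time in s.
With the tool pointing down it reaches from about 400 to 875 mm from the base axis. Payload 4.4 kg.
Tool frame: the origin (TCP) lies between the finger pads; the fingertips stand ctrl.finger_overhang ahead of it and the grasp point (between the pads) lies 11 mm behind it (ctrl.finger_overhang is the distance from the TCP to the fingertips, in mm); z points along the fingers, y is the direction in which the jaws open and shut (so a half turn about z gives the same grasp; the last joint's range is limited). The gripper opens to 85 mm and grips with 20 to 120 N. Pads are 22 mm wide; open, the fingers measure 114 mm over their backs; the gripper's body (76 mm by 85 mm) begins 54 mm behind the grasp point. The pads swing forward as they close: fully open they stand 13 mm farther back than shut.
Start: joints at [1.246, 0.628, 0.038, 1.517, -0.027, 0.996, -0.02], TCP at [166.376, -628.36, 239.313] pointing down, gripper open.
Joint ranges: [-3.06, 3.06], [-0.37, 2.12], [-1.25, 1.32], [0.18, 2.47], [-1.1, 4.24], [0.23, 1.98], [-2.94, 2.94]. Speed limits (rad/s): [2.57, 2.57, 3.14, 3.14, 3.14, 3.14, 3.14].

INTERFACE

Orientations are given as [roll, pitch, yaw] about the fixed x, y, z axes, in that order (R = Rz(yaw) Ry(pitch) Rx(roll)).
In Python, from cell import ctrl gives the robot as it stands. The module is installed in compiled form; this text tells all that it offers.
- The arm moves only by the tool step_arm, never from a script. Its argument "deltas" is a list that holds one entry, the list of rows, each a list of 7 numbers: the opening, from 0 (shut) to 1 (fully open), then the shift along the world's x, y, z in mm, then the turn, a rotation vector about the world's x, y, z in rad. In form: [[[grip, tx, ty, tz, rx, ry, rz], ...]]. A call has 1 to 10 rows; each row shifts and turns the commanded pose from where the row before left it; what a row does not reach is not made up. A row lasts 1/12 s, in which the tool goes at most 41.7 mm and 7.16 degrees, less where a joint would pass 70% of its speed; a pose out of reach is approached as far as the arm can. A call is refused whole if a number of a shift passes 41.7 or a number of a turn 0.125, either way. A call with a gripper value outside its range is refused whole. The fingers move at their own pace and stop on an object; the grip force is fixed at half the most. Time passes only in rows, so rows that do not move let the fingers close. It gives the time, the measured TCP pose, the force and the opening at its end, in the units of the state.
- ctrl.read_state(): the state, without advancing time (a new reading comes with each control period).
- ctrl.get_image(name): name is "scene" or "top" or "wrist"; returns (picture, depth): 480x640x3 uint8, red, green, blue; 480x640 float32, mm along the optical axis (not along the pixel's ray), 0 where there is no reading.
- ctrl.camera_info(name): a dict with "intrinsics" (3x3 intrinsics, pixels), "rvec" (rotation vector, rad) and "tvec" (3), from world to camera coordinates, as OpenCV has them. Camera axes: x right, y down, z forward; pixel columns grow to the right and rows downward; lengths in mm; the calibration is good to about 2 mm. The wrist camera is an equidistant fisheye: a pixel r from the principal point sees the ray r / f radians off the axis. A picture is of the moment at which its call begins: read the wrist's pose just before it. camera_info takes no time and is no camera call; for the wrist camera it gives the pose at the moment of the call.
- ctrl.finish_job(): hands the job in, once; it reports no verdict.
The state is a dict: "clock": time; "qpos": joint angles; "qd": joint speeds; "tau": joint torques, N m; "eef_pos": TCP position; "tool_rot": TCP orientation; "force": force on the tool from outside, world axes, zero at the start; "torque": the same for the moment, N m; "width": finger opening in mm.
Only numpy, scipy, OpenCV 4.12 (cv2) and the standard library are available. Lean on these libraries where they do the work, as an engineer would, in place of code of your own. Each camera call takes 0.05 s, during which the arm holds its last target.

TASK

Make the trial closure of the denture flask that lies in the ratchet bar clamp on the bench: squeeze the clamp's trigger towards its fixed grip, stroke after stroke and letting it spring back in between, so that the jaw walks up and presses the loose flask half fully home against the fixed half, metal to metal. Squeeze only as hard as it takes (about 15 to 20 N) and stop once you feel it seated, because a hard squeeze cracks the plaster mould. Then hold the release tab down until the jaw has run all the way back, leaving the flask closed; do the pressing with the clamp, not by pushing the flask, jaw or bar with the gripper, and leave the other things on the bench where they are.

Things in the scene. Friction and masses are not known exactly. Their poses are not given: they have to be found in the camera images.
- clamp: Grey ratchet bar clamp, bolted down, base 92 x 254 x 10 mm. Origin: on the bench under the fixed grip. Its +y runs along the bar, from the travelling jaw (y -130 mm) past the flask (y -80 to -36), grip (y 0), trigger (y +20 to +50) to the release tab (y +57 to +103); z up. Body top 80 mm high, fixed jaw behind the flask 82 mm. Its place and yaw vary.
- grip_face (a point): Middle of the flask-side face of the fixed grip, 123 mm above the bench: a black upright handle 14 mm thick along the bar, 26 mm wide, 80 to 142 mm high. Grip and trigger are squeezed together from above by two fingers closing along the bar, gripper's fingertips about 105 mm above the bench.
- trigger_face (a point): Middle of the far face (+y side) of the black trigger's round cross bar (14 mm thick, 26 mm wide), 122 mm above the bench. Over the outer faces grip plus trigger measure 56 mm at rest and 36 mm at full squeeze: only the trigger moves (20 mm), the grip is fixed, so fingers that close about a point 18 mm in +y from grip_face need 80 mm opening and meet both at full squeeze.
- clamp_trigger (a joint): Trigger lever's angle in rad, pivot 62 mm above the bench: 0 at rest, 0.33 fully squeezed; springs back with 2 to 4 N at the cross bar. A full stroke walks the jaw 5 mm; nothing moves in the first quarter. An idle stroke takes about 8 N, pressing the flask half home about 12 to 17 N. Once the flask is home a stroke stops short (over 38 mm across) at 18 N; over about 25 N the mould cracks.
- clamp_bar (a joint): Travel of toothed bar and jaw in m: 0 = jaw all the way back, grows as it closes; about 0.035 to 0.037 when it presses the closed flask. A ratchet holds it every 5 mm (1.4, 6.4, 11.4 ... mm, less up to 0.5 mm of play). A spring of 5 N draws it back when the release tab is held down; from the closed flask to fully back takes about 0.7 s.
- jaw_face (a point): Middle of the travelling jaw's face, 57 mm above the bench. The jaw is a grey plate 46 mm wide, 12 mm thick, up to 78 mm high.
- clamp_pad: Round black rubber pad on the jaw, 26 mm across, 6 mm thick; its face touches the flask half. It gives about 1 mm for 16 N. Origin: middle of its flask-side face.
- clamp_release (a joint): How far the release tab is pressed, in m: 0 up, 0.006 fully down. It frees the bar from 3.5 mm on, against a spring of 3 to 6 N, and engages again as soon as it comes up.
- release_top (a point): Top of the release tab where it is pressed straight down: ribbed steel plate 26 mm wide, 46 mm along the bar, top 100 mm above the bench, behind the trigger; this point lies 15 mm from its rear end, about 40 mm behind the trigger at rest.
- flask_seat (a point): Middle of the mating face of the fixed flask half, 57 mm above the bench; axes as the clamp's. The half is an aluminium block 72 x 22 x 46 mm on the fixed jaw, with two 8 mm guide holes 48 mm apart and a steel spring clip at either side.
- half_face (a point): Middle of the mating face of the loose flask half. Flask closed: it lies on flask_seat. Its y in flask_seat's frame is minus the open gap (11 to 15 mm at the start).
- flask_half: Loose aluminium flask half, 72 x 22 x 46 mm, 0.3 kg, standing on the clamp's two rails (34 mm high) between jaw and fixed half; its two 7 mm steel guide posts are already in the holes. The spring clips resist the last 9 mm with up to about 12 N and hold it when closed. Origin: under its mating face; +y towards the fixed half.
- probe_1: Steel probe lying behind the clamp, 151 mm long, 7 mm thick. Leave alone.
- plaster_lump: White plaster lump behind the clamp, 40 x 30 x 22 mm. Leave alone.
- cast_white: White dental cast left of the clamp, 60 mm wide, 31 mm high. Leave alone.
- cast_tan: Tan dental cast left of the clamp, 58 mm wide, 34 mm high. Leave alone.
- nail_brush: Purple brush at the right, 85 mm long, 55 mm high. Leave alone.
Mind the look-alikes: they are no part of the job. What is shaped like the flask_half but turquoise is not meant.

How it is judged:
By the outcome, as a careful person would: the job done as asked, in the order asked, and still so for the second after the job is handed in, with the robot touching nothing.
It also fails if it takes over 59 s, if anything falls off the work surface, if the arm or the gripper's body presses on something with over 40 N, if the wrist force passes 120 N, or if a joint passes its speed limit or range.

## Working session

There is one attempt and no reset: what is moved stays moved. The work goes in short steps, Python scripts to look and compute and a tool call to move; the robot and the scene stay as the last step left them, time stands still between calls to the robot, and variables do not carry over. Pictures are saved under pics/ and viewed, and the job is handed in when it is done.

Besides the shell and the picture viewer there is one more tool, called by a JSON object that holds its "api" and its "payload". step_arm: Moves the arm, as the interface text tells. Its arguments: {"type":"object","properties":{"deltas":{"type":"array"}},"required":["deltas"]}

```bash
mkdir -p pics
python3 - <<'E'
from cell import ctrl
import cv2,numpy as np
s=ctrl.read_state();print(s, ctrl.finger_overhang)
for n in ("scene","top"):
    p,d=ctrl.get_image(n);cv2.imwrite(f"pics/{n}1.png",p[...,::-1]);np.save(f"{n}1.npy",d)
    np.save(f"{n}1rgb.npy",p)
    print(n,ctrl.camera_info(n))
E
```

```text
{'clock': 0.0, 'qpos': array([ 1.24617915,  0.62933876,  0.03840626,  1.51837287, -0.0270352 ,
        0.99628005, -0.01999084]), 'qd': array([-1.17290636e-04,  4.44938014e-04, -3.85104637e-04, -1.29894214e-03,
        7.63211061e-04,  1.61092929e-03,  4.91990682e-05]), 'tau': array([ 5.39496232e-04, -5.63404047e+01,  1.22623801e+00, -1.93441486e+01,
        1.08669096e-02,  1.03110331e-02, -2.11395326e-05]), 'eef_pos': array([ 166.26203334, -627.74899049,  238.39161861]), 'tool_rot': array([-3.13970981e+00, -2.60176984e-05,  2.58835910e-01]), 'force': array([-0.10943656,  0.77601538, -0.18928324]), 'torque': array([ 0.00174922,  0.02491469, -0.02568905]), 'width': 85.01566643430012} 8.0
scene {'intrinsics': array([[624.75648732,   0.        , 312.45331924],
       [  0.        , 624.75648732, 238.6223322 ],
       [  0.        ,   0.        ,   1.        ]]), 'rvec': array([ 0.63886615, -2.6275203 ,  1.15014879]), 'tvec': array([ 433.41520419,  240.85395205, 1222.58758242])}
top {'intrinsics': array([[594.78956   ,   0.        , 313.44564673],
       [  0.        , 594.78956   , 237.73814471],
       [  0.        ,   0.        ,   1.        ]]), 'rvec': array([ 2.1482996 , -2.15153337,  0.11819387]), 'tvec': array([  20.5478648 ,  499.52671281, 1118.5552971 ])}
```

View pics/scene1.png

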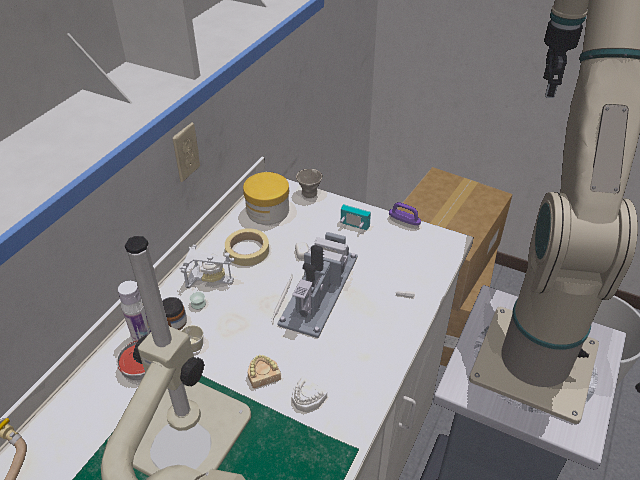

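View pics/top1.png

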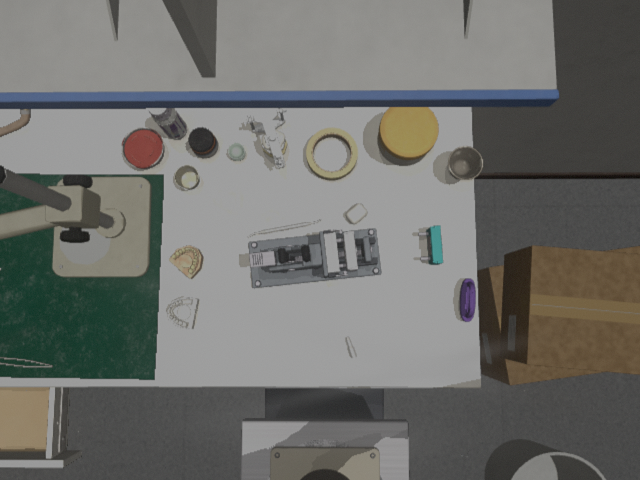

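The top view shows the grey clamp at about (315,257). The release tab is at the left (262,258), the black grip and trigger at (285-305,255), the two flask halves at (330-350,252) and the jaw at (368,248). The turquoise look-alike is at (435,245), the brush at (468,300), and the casts at (185,262) and (182,312). I'll enlarge and measure.

```bash
cat > h.py <<'E'
import cv2,numpy as np
from cell import ctrl
def P(name,u,v,d,info=None):
    i=info or ctrl.camera_info(name);K=i["intrinsics"];R,_=cv2.Rodrigues(i["rvec"])
    c=np.stack([(u-K[0,2])/K[0,0]*d,(v-K[1,2])/K[1,1]*d,d],-1)
    return (c-np.ravel(i["tvec"]))@R
E
python3 - <<'E'
from h import *
p=np.load("top1rgb.npy");d=np.load("top1.npy")
v,u=np.mgrid[0:480,0:640]
w=P("top",u,v,d)
np.save("topw.npy",w)
c=p[220:295,235:390];cv2.imwrite("pics/topcrop.png",cv2.resize(c[...,::-1],None,fx=5,fy=5,interpolation=cv2.INTER_CUBIC))
z=w[...,2]
cc=np.clip(z[220:295,235:390]/150*255,0,255).astype(np.uint8)
cv2.imwrite("pics/topz.png",cv2.resize(cv2.applyColorMap(cc,cv2.COLORMAP_JET),None,fx=5,fy=5,interpolation=cv2.INTER_NEAREST))
print(np.median(z[330:370,200:330]))
E
```

```text
0.8915019449010401
```

View pics/topcrop.png

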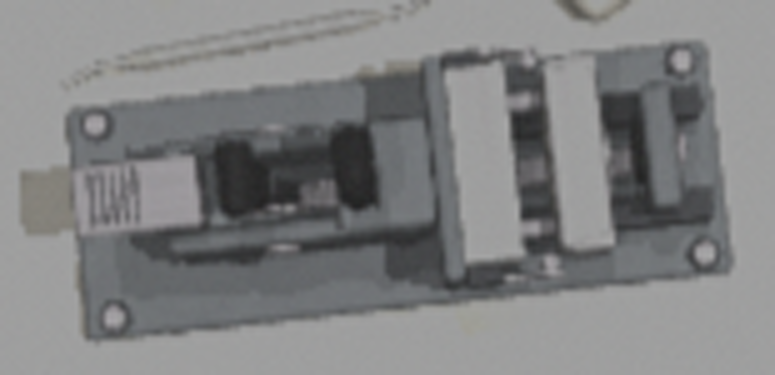

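View pics/topz.png

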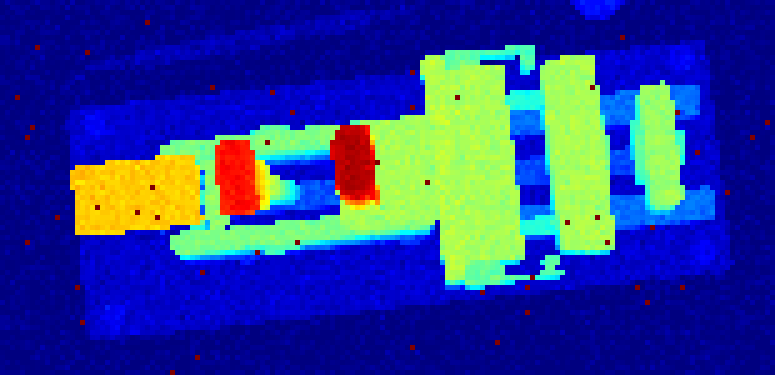

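Run:
```python
from h import *
w=np.load("topw.npy")
def reg(n,r,lo,hi):
    a=w[r[1]:r[3],r[0]:r[2]].reshape(-1,3);m=(a[:,2]>lo)&(a[:,2]<hi);a=a[m]
    rc=cv2.minAreaRect(a[:,:2].astype(np.float32));print(n,len(a),rc,np.median(a,0).round(1));return a
def px(x,y):return (235+x//5,220+y//5)
def R(a,b,c,d):return px(a,b)+px(c,d)
reg("tab",R(60,140,205,245),92,110)
reg("trig",R(210,130,262,220),108,140)
reg("grip",R(325,115,385,210),132,155)
reg("fixed",R(440,60,530,262),70,90)
reg("half",R(535,50,620,255),70,90)
reg("jaw",R(630,75,690,215),70,90)
reg("base",R(60,30,740,345),5,18)
```

```text
tab 356 ((453.1435241699219, 112.25395965576172), (26.108928680419922, 45.596805572509766), 6.804532527923584) [453.8 111.9 101.4]
trig 115 ((456.94622802734375, 74.41791534423828), (25.334897994995117, 13.467667579650879), 6.468535423278809) [456.7  73.8 128.7]
grip 108 ((461.0715637207031, 32.6208381652832), (25.000993728637695, 13.707329750061035), 11.628190040588379) [460.7  32.8 141.8]
fixed 587 ((468.2657775878906, -14.379570007324219), (31.735939025878906, 74.00586700439453), 89.79442596435547) [464.7 -11.4  81.4]
half 436 ((470.477294921875, -49.313045501708984), (71.4744873046875, 22.417665481567383), 5.011026382446289) [470.4 -48.3  81.1]
jaw 169 ((473.6903076171875, -78.25042724609375), (46.3587532043457, 14.700305938720703), 6.314100742340088) [472.6 -79.5  78.9]
base 2897 ((464.99761962890625, 18.301109313964844), (266.7140808105469, 122.68138885498047), 89.93267822265625) [444.4  50.3  11. ]
```

{"api": "step_arm", "payload": {"deltas": [[[1,20,25,0,0,0,-0.015],[1,20,30,0,0,0,-0.015],[1,20,30,0,0,0,-0.015],[1,20,30,0,0,0,-0.015],[1,20,30,0,0,0,-0.015],[1,20,30,0,0,0,-0.015],[1,20,30,0,0,0,-0.015],[1,20,30,0,0,0,-0.015],[1,20,30,0,0,0,-0.015],[1,20,30,0,0,0,-0.017]]]}}

```text
clock: 0.93
eef_pos: [366.8, -331.6, 239.1]
tool_rot: [-3.141, 0.0, 0.106]
force: [-0.2, 0.4, 0.5]
width: 85.1
```

{"api": "step_arm", "payload": {"deltas": [[[1,10,38,0,0,0,0],[1,10,40,0,0,0,0],[1,10,40,0,0,0,0],[1,10,40,0,0,0,0],[1,10,40,0,0,0,0],[1,10,40,0,0,0,0],[1,10,40,0,0,0,0],[1,10,40,0,0,0,0],[1,9,35,0,0,0,0],[1,5,20,0,0,0,0]]]}}

```text
clock: 1.77
eef_pos: [460.9, 44.6, 239.3]
tool_rot: [-3.14, -0.001, 0.112]
force: [0.6, -0.2, -0.0]
width: 85.0
```

Run:
```python
from h import *
s=ctrl.read_state();print(s['clock'],s['eef_pos'],s['tool_rot'],s['force'],s['width'])
```

```text
1.7667 [460.94621773  44.58375866 239.25181025] [-3.13967566e+00 -8.75964613e-04  1.12095369e-01] [ 0.59652392 -0.21873941 -0.0215861 ] 85.02154774533474
```

{"api": "step_arm", "payload": {"deltas": [[[1,0,1,-25,0,0,0],[1,0,1,-25,0,0,0],[1,0,0,-15,0,0,0],[1,0,0,0,0,0,0]]]}}

```text
clock: 2.1
eef_pos: [458.0, 41.7, 171.6]
tool_rot: [3.141, 0.006, 0.108]
force: [-0.8, -0.4, 1.1]
width: 85.4
```

Run:
```python
from h import *
s=ctrl.read_state();print(s['clock'],s['eef_pos'],s['tool_rot'],s['force'],s['width'])
p,d=ctrl.get_image("wrist");cv2.imwrite("pics/w2.png",p[...,::-1]);np.save("w2.npy",d);print(ctrl.camera_info("wrist"))
p,d=ctrl.get_image("scene");np.save("s2.npy",d);np.save("s2rgb.npy",p)
cv2.imwrite("pics/s2.png",cv2.resize(p[200:340,250:390][...,::-1],None,fx=4,fy=4,interpolation=cv2.INTER_CUBIC))
```

```text
2.1 [458.00272601  41.65605845 171.61233956] [3.14136029 0.00644621 0.10761341] [-0.81720854 -0.44634028  1.11999363] 85.38625032491935
{'intrinsics': array([[371.64829954,   0.        , 319.40021114],
       [  0.        , 371.64829954, 238.45484952],
       [  0.        ,   0.        ,   1.        ]]), 'rvec': array([-2.16712452,  1.94952856,  0.28083862]), 'tvec': array([ -6.49096588, 424.55945643, 443.82642586])}
```

View pics/w2.png

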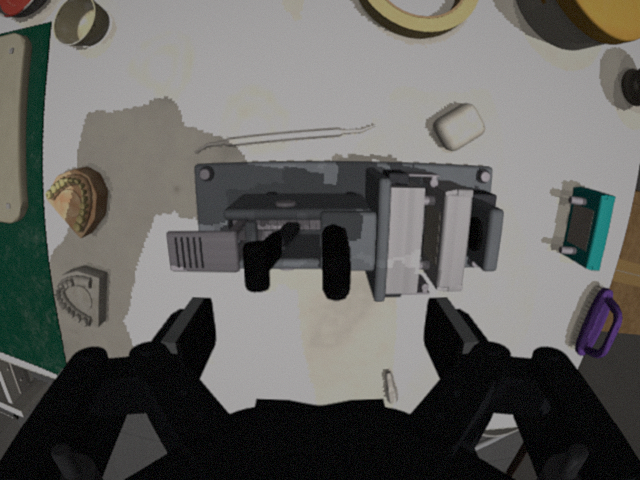

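View pics/s2.png

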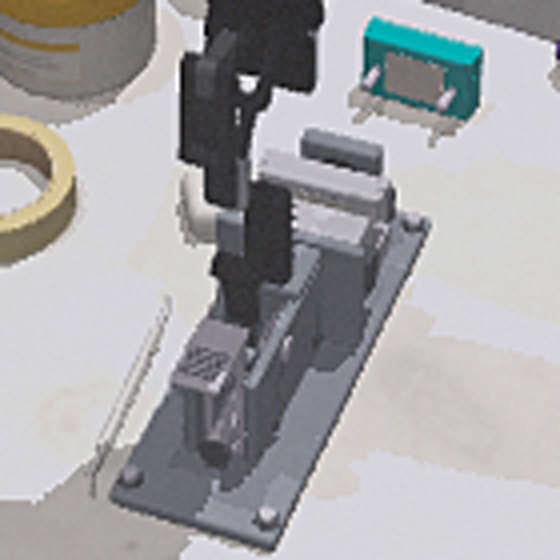

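```bash
cat >> h.py <<'E'
def W(u,v,d,i):
    K=i["intrinsics"];R,_=cv2.Rodrigues(i["rvec"])
    x=(u-K[0,2])/K[0,0];y=(v-K[1,2])/K[1,1];th=np.hypot(x,y);s=np.where(th>1e-9,np.tan(th)/np.maximum(th,1e-9),1)
    return (np.stack([x*s*d,y*s*d,d],-1)-np.ravel(i["tvec"]))@R
E
python3 - <<'E'
from h import *
s=ctrl.read_state();print(s['clock'],s['eef_pos'],s['tool_rot'],s['force'])
d=np.load("w2.npy");i=ctrl.camera_info("wrist");v,u=np.mgrid[0:480,0:640]
w=W(u,v,d,i)
for n,r in dict(Lf=(150,290,230,400),Rf=(420,290,500,400)).items():
    a=w[r[1]:r[3],r[0]:r[2]].reshape(-1,3);dd=d[r[1]:r[3],r[0]:r[2]].ravel();a=a[(dd>0)&(a[:,2]>130)]
    print(n,len(a),np.percentile(a,[0,2,50,98,100],axis=0).round(1))
for n,(x,y) in dict(grip=(336,232),trig=(262,250),tab=(205,250),half=(455,240),fixed=(405,240),bench=(300,340),trigtop=(258,280),griptop=(335,285)).items():
    print(n,np.nanmedian(w[y-2:y+3,x-2:x+3].reshape(-1,3),0).round(1))
np.save("w2w.npy",w)
E
```

```text
2.2 [460.09961374  41.56155086 174.15559137] [3.14149627e+00 1.27172622e-03 1.06691798e-01] [0.76415895 0.1759767  0.15926644]
Lf 5390 [[444.6  66.  176.8]
 [447.3  69.6 181. ]
 [466.7  85.1 213.2]
 [475.   97.6 247. ]
 [476.1  99.5 249. ]]
Rf 5982 [[453.6 -13.6 177. ]
 [456.5 -11.4 181.3]
 [476.5   0.  215.5]
 [481.7  18.3 247. ]
 [482.4  22.1 249. ]]
grip [476.2  34.4 101.4]
trig [470.1  72.7 128.2]
tab [456.9 111.1 100.9]
half [473.8 -46.9  80.9]
fixed [470.1 -12.3  80.6]
bench [ 3.388e+02  4.810e+01 -1.000e-01]
trigtop [454.   73.8 129.7]
griptop [460.9  34.7 142.8]
```

Run:
```python
from h import *
w=np.load("w2w.npy")
for n,r in dict(Lf=(150,290,230,400),Rf=(420,290,500,400)).items():
    a=w[r[1]:r[3],r[0]:r[2]].reshape(-1,3)
    for lo in range(174,214,6):
        b=a[(a[:,2]>lo)&(a[:,2]<lo+6)]
        if len(b)>5: print(n,lo,len(b),np.percentile(b[:,:2],[2,98],axis=0).round(1).tolist())
def seg(lo,hi,y0,y1):
    b=w.reshape(-1,3);b=b[(b[:,2]>lo)&(b[:,2]<hi)&(b[:,1]>y0)&(b[:,1]<y1)&(b[:,0]<500)&(b[:,0]>430)];print(len(b),np.percentile(b[:,:2],[1,50,99],axis=0).round(1).tolist())
seg(124,132,60,90);seg(138,150,20,50);seg(97,105,90,140)
```

```text
Lf 174 69 [[447.8, 83.8], [464.3, 85.8]]
Lf 180 330 [[445.8, 83.6], [467.1, 96.1]]
Lf 186 459 [[446.3, 83.6], [467.2, 98.2]]
Lf 192 496 [[446.1, 83.6], [467.3, 98.4]]
Lf 198 576 [[446.0, 83.7], [467.2, 98.5]]
Lf 204 555 [[448.6, 83.8], [467.2, 98.4]]
Lf 210 554 [[456.7, 84.7], [467.2, 92.0]]
Rf 174 75 [[455.7, -1.3], [474.0, 0.7]]
Rf 180 325 [[454.9, -9.8], [476.6, 0.9]]
Rf 186 447 [[455.3, -12.0], [476.8, 1.2]]
Rf 192 511 [[455.0, -12.5], [476.7, 1.0]]
Rf 198 563 [[454.9, -12.3], [476.9, 1.1]]
Rf 204 557 [[458.0, -12.4], [476.8, 1.2]]
Rf 210 561 [[465.5, -5.2], [477.0, 1.2]]
1173 [[447.0, 69.0], [460.8, 75.3], [472.3, 82.9]]
1124 [[453.0, 27.9], [465.0, 34.7], [475.6, 40.9]]
2873 [[442.3, 90.8], [456.4, 112.0], [469.5, 135.5]]
```

{"api": "step_arm", "payload": {"deltas": [[[1,0.5,8,0,0,0,0],[1,0,0,-15,0,0,0],[1,0,0,-20,0,0,0],[1,0,0,-20,0,0,0],[1,0,0,-14,0,0,0],[1,0,0,0,0,0,0],[1,0,0,0,0,0,0]]]}}

```text
clock: 2.78
eef_pos: [461.3, 50.1, 105.9]
tool_rot: [-3.141, -0.001, 0.107]
force: [-0.1, 0.1, 0.1]
width: 85.8
```

Run:
```python
from h import *
s=ctrl.read_state();print(s['clock'],s['eef_pos'],s['tool_rot'],s['force'],s['width'])
i=ctrl.camera_info("wrist");p,d=ctrl.get_image("wrist");cv2.imwrite("pics/w3.png",p[...,::-1])
v,u=np.mgrid[0:480,0:640];w=W(u,v,d,i)
for n,r in dict(Lf=(150,290,230,400),Rf=(420,290,500,400)).items():
    a=w[r[1]:r[3],r[0]:r[2]].reshape(-1,3);a=a[a[:,2]>103.5]
    print(n,np.percentile(a[:,2],[0,1]), np.percentile(a[a[:,2]<130][:,:2],[2,98],axis=0))
p,d=ctrl.get_image("scene")
cv2.imwrite("pics/s3.png",cv2.resize(p[200:340,250:390][...,::-1],None,fx=4,fy=4,interpolation=cv2.INTER_CUBIC))
```

```text
2.7833 [461.33049287  50.09588342 105.87729619] [-3.14137290e+00 -5.56718590e-04  1.06881703e-01] [-0.08281235  0.11000958  0.0909714 ] 85.76796033107473
Lf [107.7652589  111.11418257] [[447.34599324  92.09585172]
 [468.41716729 106.68195464]]
Rf [108.50106686 111.27203815] [[456.3242011   -3.85150654]
 [477.9317109    9.57998908]]
```

View pics/w3.png

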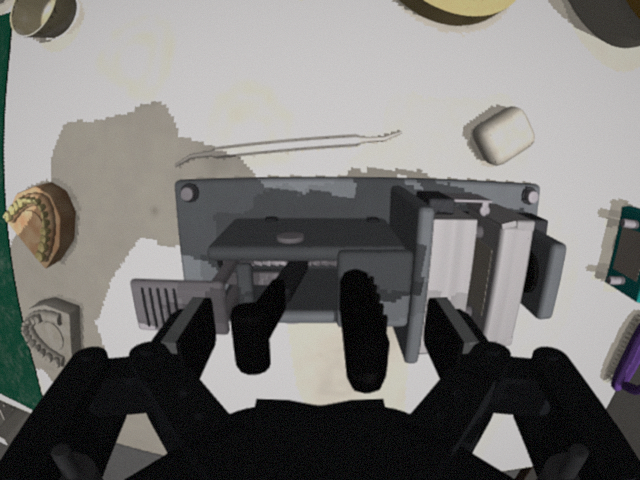

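View pics/s3.png

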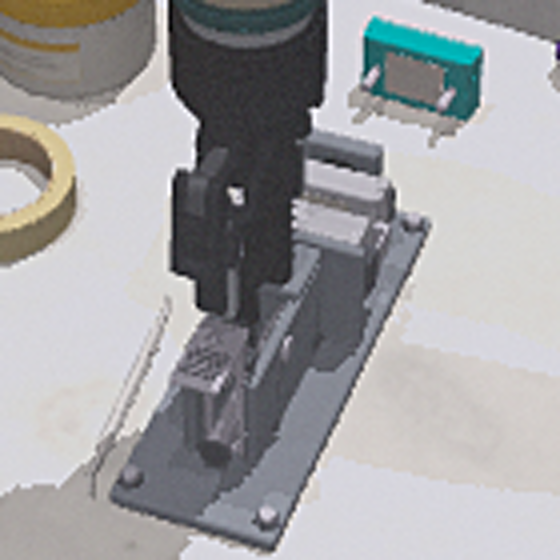

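{"api": "step_arm", "payload": {"deltas": [[[1,0.5,-5,0,0,0,0],[1,0.4,-3,0,0,0,0],[1,0.2,-2,0,0,0,0],[1,0.2,-2,0,0,0,0],[1,0.2,-2,0,0,0,0],[1,0,0,0,0,0,0]]]}}

```text
clock: 3.38
eef_pos: [462.8, 35.7, 105.6]
tool_rot: [-3.141, -0.001, 0.107]
force: [-0.0, 2.3, 2.1]
width: 85.7
```

{"api": "step_arm", "payload": {"deltas": [[[1,0.2,-2,0,0,0,0],[1,0.2,-2,0,0,0,0],[1,0,0,0,0,0,0]]]}}

```text
clock: 3.63
eef_pos: [463.0, 32.5, 105.5]
tool_rot: [-3.14, -0.001, 0.107]
force: [-0.3, 6.0, 3.4]
width: 85.4
```

{"api": "step_arm", "payload": {"deltas": [[[1,0.2,-2,0,0,0,0],[1,0.2,-2,0,0,0,0],[1,0,0,0,0,0,0]]]}}

```text
clock: 3.88
eef_pos: [463.4, 29.8, 105.7]
tool_rot: [-3.139, -0.001, 0.109]
force: [-0.5, 7.8, 6.6]
width: 85.3
```

{"api": "step_arm", "payload": {"deltas": [[[1,0.2,-2,0,0,0,0],[1,0.2,-2,0,0,0,0],[1,0.2,-2,0,0,0,0],[1,0,0,0,0,0,0]]]}}

```text
clock: 4.22
eef_pos: [464.1, 23.1, 105.6]
tool_rot: [-3.14, -0.001, 0.108]
force: [0.3, 6.6, 4.4]
width: 85.3
```

{"api": "step_arm", "payload": {"deltas": [[[1,0.2,-2,0,0,0,0],[1,0.1,-1,0,0,0,0],[1,0,0,0,0,0,0]]]}}

```text
clock: 4.47
eef_pos: [464.4, 20.9, 105.6]
tool_rot: [-3.139, -0.001, 0.109]
force: [-0.6, 8.0, 5.6]
width: 85.4
```

{"api": "step_arm", "payload": {"deltas": [[[1,0.1,-1,0,0,0,0],[1,0,0,0,0,0,0]]]}}

```text
clock: 4.63
eef_pos: [464.4, 20.1, 105.5]
tool_rot: [-3.139, -0.001, 0.109]
force: [-0.7, 9.4, 4.2]
width: 85.3
```

{"api": "step_arm", "payload": {"deltas": [[[1,0.1,-1,0,0,0,0],[1,0.1,-1,0,0,0,0],[1,0,0,0,0,0,0]]]}}

```text
clock: 4.88
eef_pos: [464.6, 19.8, 105.5]
tool_rot: [-3.137, -0.001, 0.111]
force: [-1.2, 13.3, 4.4]
width: 85.8
```

{"api": "step_arm", "payload": {"deltas": [[[1,0.1,-1,0,0,0,0],[1,0,0,0,0,0,0]]]}}

```text
clock: 5.05
eef_pos: [464.6, 19.8, 105.5]
tool_rot: [-3.136, -0.001, 0.111]
force: [-1.1, 16.5, 4.2]
width: 85.3
```

{"api": "step_arm", "payload": {"deltas": [[[1,-1,9,0,0,0,0],[1,-1,9,0,0,0,0],[1,-0.8,9,0,0,0,0],[1,0,0,0,0,0,0],[1,0,0,0,0,0,0]]]}}

```text
clock: 5.47
eef_pos: [461.3, 41.2, 105.1]
tool_rot: [3.141, 0.001, 0.107]
force: [-0.1, -0.2, 0.6]
width: 85.3
```

```bash
cat > look.py <<'E'
from h import *
import sys
n=sys.argv[1]
s=ctrl.read_state();print(s['clock'],s['eef_pos'],s['force'],s['width'])
i=ctrl.camera_info("wrist");p,d=ctrl.get_image("wrist");cv2.imwrite(f"pics/w{n}.png",p[...,::-1])
v,u=np.mgrid[0:480,0:640];w=W(u,v,d,i)
a=w.reshape(-1,3);e=np.array([-0.107,0.994]);o=np.array([461.4,32.7])
q=(a[:,:2]-o)@e;c=(a[:,:2]-o)@np.array([0.994,0.107])
m=(a[:,2]>76)&(a[:,2]<85)&(q<-25)&(q>-150)&(abs(c)<34)
h,ed=np.histogram(q[m],bins=np.arange(-150,-24,1))
print(' '.join(f"{int(ed[k])}:{h[k]}" for k in range(len(h)) if h[k]>3))
E
python3 look.py 4
```

```text
5.4667 [461.27964703  41.2232288  105.11212209] [-0.07417823 -0.20271524  0.57352002] 85.29326500586517
-111:17 -110:48 -109:64 -108:77 -107:64 -106:64 -105:71 -104:77 -103:70 -102:36 -101:12 -91:5 -90:99 -89:140 -88:176 -87:212 -86:172 -85:203 -84:207 -83:177 -82:202 -81:196 -80:178 -79:206 -78:181 -77:186 -76:189 -75:180 -74:187 -73:192 -72:230 -71:190 -70:17 -57:62 -56:149 -55:149 -54:147 -53:143 -52:146 -51:148 -50:160 -49:139 -48:149 -47:147 -46:167 -45:153 -44:224 -43:243 -42:245 -41:250 -40:247 -39:253 -38:266 -37:257 -36:248 -35:224 -34:189 -33:226 -32:263 -31:268 -30:262 -29:283 -28:307 -27:368 -26:118
```

View pics/w4.png

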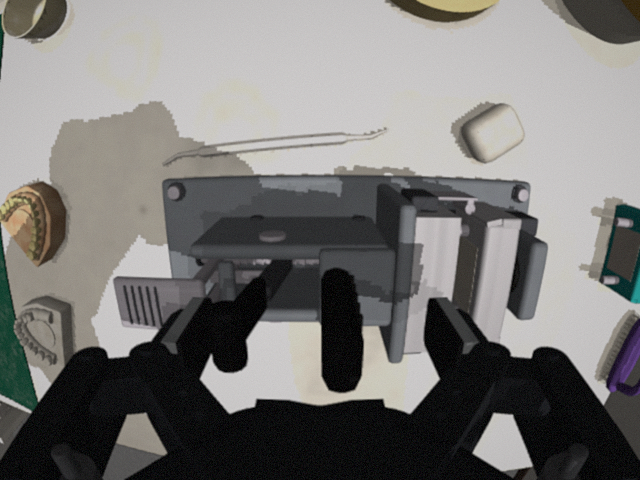

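{"api": "step_arm", "payload": {"deltas": [[[1,0.5,-5,0,0,0,0],[1,0.5,-5,0,0,0,0],[1,0.5,-5,0,0,0,0],[1,0.5,-5,0,0,0,0],[1,0.4,-3,0,0,0,0],[1,0.2,-2,0,0,0,0],[1,0,0,0,0,0,0]]]}}

```text
clock: 6.1
eef_pos: [464.2, 19.8, 105.7]
tool_rot: [-3.137, -0.001, 0.109]
force: [-2.0, 12.2, 5.9]
width: 85.4
```

{"api": "step_arm", "payload": {"deltas": [[[1,0.1,-1,0,0,0,0],[1,0,0,0,0,0,0]]]}}

```text
clock: 6.27
eef_pos: [464.2, 19.7, 105.7]
tool_rot: [-3.136, -0.001, 0.11]
force: [-2.3, 14.7, 5.8]
width: 85.0
```

{"api": "step_arm", "payload": {"deltas": [[[1,-1,9,0,0,0,0],[1,-1,9,0,0,0,0],[1,-0.7,8,0,0,0,0],[1,0,0,0,0,0,0],[1,0,0,0,0,0,0]]]}}

```text
clock: 6.68
eef_pos: [461.6, 41.0, 105.2]
tool_rot: [3.141, 0.0, 0.107]
force: [-0.6, -0.4, -0.4]
width: 85.3
```

```bash
python3 look.py 5
```

```text
6.6833 [461.64693386  41.01571048 105.2074685 ] [-0.55280063 -0.40986673 -0.41402701] 85.30715116533716
-106:19 -105:54 -104:75 -103:78 -102:69 -101:74 -100:72 -99:81 -98:59 -97:48 -96:16 -89:61 -88:154 -87:166 -86:198 -85:190 -84:195 -83:197 -82:185 -81:190 -80:201 -79:180 -78:186 -77:195 -76:185 -75:177 -74:175 -73:179 -72:198 -71:214 -70:187 -69:30 -57:58 -56:152 -55:144 -54:140 -53:145 -52:147 -51:137 -50:148 -49:142 -48:153 -47:160 -46:145 -45:176 -44:226 -43:237 -42:269 -41:247 -40:250 -39:240 -38:266 -37:245 -36:257 -35:219 -34:191 -33:239 -32:250 -31:261 -30:275 -29:277 -28:292 -27:372 -26:115
```

{"api": "step_arm", "payload": {"deltas": [[[1,0.5,-5,0,0,0,0],[1,0.5,-5,0,0,0,0],[1,0.5,-5,0,0,0,0],[1,0.5,-5,0,0,0,0],[1,0.4,-3,0,0,0,0],[1,0.2,-2,0,0,0,0],[1,0.1,-1,0,0,0,0],[1,0,0,0,0,0,0]]]}}

```text
clock: 7.4
eef_pos: [464.3, 19.8, 105.8]
tool_rot: [-3.136, -0.001, 0.11]
force: [-2.6, 14.3, 6.7]
width: 85.0
```

{"api": "step_arm", "payload": {"deltas": [[[1,-1,9,0,0,0,0],[1,-1,9,0,0,0,0],[1,-0.7,8,0,0,0,0],[1,0,0,0,0,0,0],[1,0,0,0,0,0,0]]]}}

```text
clock: 7.82
eef_pos: [461.6, 41.1, 105.2]
tool_rot: [3.141, 0.0, 0.107]
force: [0.1, -0.3, -0.4]
width: 85.5
```

```bash
python3 look.py 6
```

```text
7.8167 [461.59629435  41.05608303 105.211866  ] [ 0.05731339 -0.33984926 -0.42957786] 85.47613149208564
-101:24 -100:58 -99:73 -98:76 -97:71 -96:85 -95:81 -94:81 -93:61 -92:36 -91:9 -84:80 -83:144 -82:180 -81:201 -80:189 -79:178 -78:184 -77:196 -76:174 -75:175 -74:184 -73:179 -72:176 -71:172 -70:167 -69:165 -68:182 -67:172 -66:198 -65:190 -64:27 -57:58 -56:143 -55:152 -54:154 -53:134 -52:154 -51:146 -50:144 -49:141 -48:149 -47:146 -46:155 -45:175 -44:230 -43:242 -42:258 -41:247 -40:249 -39:250 -38:242 -37:265 -36:253 -35:225 -34:183 -33:247 -32:252 -31:263 -30:266 -29:287 -28:299 -27:380 -26:113
```

{"api": "step_arm", "payload": {"deltas": [[[1,0.5,-5,0,0,0,0],[1,0.5,-5,0,0,0,0],[1,0.5,-5,0,0,0,0],[1,0.5,-4,0,0,0,0],[1,0.3,-2,0,0,0,0],[1,0.2,-2,0,0,0,0],[1,0,0,0,0,0,0]]]}}

```text
clock: 8.45
eef_pos: [464.1, 21.4, 105.9]
tool_rot: [-3.138, -0.001, 0.109]
force: [-2.3, 11.7, 8.4]
width: 85.2
```

{"api": "step_arm", "payload": {"deltas": [[[1,0.1,-1,0,0,0,0],[1,0.1,-1,0,0,0,0],[1,0,0,0,0,0,0]]]}}

```text
clock: 8.7
eef_pos: [464.2, 20.4, 105.9]
tool_rot: [-3.137, -0.001, 0.11]
force: [-2.0, 13.0, 7.6]
width: 85.3
```

{"api": "step_arm", "payload": {"deltas": [[[1,0.1,-1,0,0,0,0],[1,0,0,0,0,0,0]]]}}

```text
clock: 8.87
eef_pos: [464.3, 19.7, 105.8]
tool_rot: [-3.137, -0.001, 0.11]
force: [-3.1, 14.5, 7.5]
width: 85.1
```

{"api": "step_arm", "payload": {"deltas": [[[1,-1,9,0,0,0,0],[1,-1,9,0,0,0,0],[1,-0.8,8,0,0,0,0],[1,0,0,0,0,0,0],[1,0,0,0,0,0,0]]]}}

```text
clock: 9.28
eef_pos: [461.7, 41.0, 105.2]
tool_rot: [3.141, 0.0, 0.107]
force: [-0.7, -0.2, 0.3]
width: 85.5
```

```bash
python3 look.py 7
```

```text
9.2833 [461.6548086   40.98114908 105.20140882] [-0.68254538 -0.23183107  0.3309786 ] 85.52307732948546
-96:25 -95:57 -94:77 -93:84 -92:80 -91:84 -90:69 -89:84 -88:76 -87:40 -86:11 -80:66 -79:164 -78:169 -77:183 -76:189 -75:180 -74:172 -73:178 -72:175 -71:180 -70:162 -69:171 -68:173 -67:149 -66:161 -65:172 -64:156 -63:177 -62:187 -61:206 -60:26 -57:65 -56:139 -55:152 -54:146 -53:138 -52:145 -51:140 -50:142 -49:152 -48:160 -47:134 -46:160 -45:165 -44:240 -43:251 -42:242 -41:248 -40:251 -39:250 -38:265 -37:252 -36:250 -35:228 -34:177 -33:239 -32:252 -31:274 -30:259 -29:279 -28:305 -27:373 -26:113
```

{"api": "step_arm", "payload": {"deltas": [[[1,0.5,-5,0,0,0,0],[1,0.5,-5,0,0,0,0],[1,0.3,-3,0,0,0,0],[1,0.3,-2,0,0,0,0],[1,0,0,0,0,0,0]]]}}

```text
clock: 9.75
eef_pos: [463.2, 29.6, 105.7]
tool_rot: [-3.138, -0.001, 0.109]
force: [-1.9, 13.0, 2.9]
width: 85.6
```

{"api": "step_arm", "payload": {"deltas": [[[1,0.1,-1,0,0,0,0],[1,0.1,-1,0,0,0,0],[1,0,0,0,0,0,0]]]}}

```text
clock: 10.0
eef_pos: [463.3, 28.7, 105.7]
tool_rot: [-3.137, -0.001, 0.11]
force: [-2.3, 15.2, 5.2]
width: 85.2
```

{"api": "step_arm", "payload": {"deltas": [[[1,0.1,-1,0,0,0,0],[1,0,0,0,0,0,0]]]}}

```text
clock: 10.17
eef_pos: [463.4, 28.0, 105.7]
tool_rot: [-3.136, -0.001, 0.111]
force: [-2.9, 14.6, 5.6]
width: 85.2
```

{"api": "step_arm", "payload": {"deltas": [[[1,0.1,-1,0,0,0,0],[1,0,0,0,0,0,0]]]}}

```text
clock: 10.33
eef_pos: [463.5, 27.2, 105.8]
tool_rot: [-3.136, -0.001, 0.111]
force: [-2.4, 16.0, 7.4]
width: 85.3
```

{"api": "step_arm", "payload": {"deltas": [[[1,0.1,-1,0,0,0,0],[1,0,0,0,0,0,0]]]}}

```text
clock: 10.5
eef_pos: [463.6, 26.3, 105.8]
tool_rot: [-3.136, -0.001, 0.111]
force: [-3.0, 15.6, 7.5]
width: 85.4
```

{"api": "step_arm", "payload": {"deltas": [[[1,0.1,-1,0,0,0,0],[1,0,0,0,0,0,0]]]}}

```text
clock: 10.67
eef_pos: [463.7, 25.4, 105.9]
tool_rot: [-3.136, -0.001, 0.111]
force: [-3.7, 16.4, 7.7]
width: 85.7
```

{"api": "step_arm", "payload": {"deltas": [[[1,0.1,-1,0,0,0,0],[1,0,0,0,0,0,0]]]}}

```text
clock: 10.83
eef_pos: [463.9, 24.2, 105.9]
tool_rot: [-3.136, -0.001, 0.111]
force: [-3.2, 14.7, 8.2]
width: 85.4
```

{"api": "step_arm", "payload": {"deltas": [[[1,0.1,-1,0,0,0,0],[1,0,0,0,0,0,0]]]}}

```text
clock: 11.0
eef_pos: [464.1, 22.1, 105.9]
tool_rot: [-3.137, -0.001, 0.11]
force: [-2.3, 11.2, 9.3]
width: 85.4
```

```bash
python3 look.py 8
```

```text
11.0 [464.0604736   22.06640511 105.90839488] [-2.30686386 11.22073961  9.25296757] 85.40159948406192
-91:38 -90:72 -89:91 -88:78 -87:82 -86:70 -85:75 -84:86 -83:54 -82:29 -81:6 -77:4 -76:85 -75:126 -74:143 -73:140 -72:147 -71:137 -70:144 -69:142 -68:146 -67:149 -66:155 -65:145 -64:177 -63:242 -62:249 -61:249 -60:237 -59:283 -58:279 -57:191 -56:249 -55:260 -54:248 -53:263 -52:250 -51:260 -50:253 -49:251 -48:273 -47:249 -46:262 -45:266 -44:253 -43:264 -42:265 -41:275 -40:262 -39:262 -38:269 -37:270 -36:255 -35:258 -34:224 -33:260 -32:277 -31:266 -30:279 -29:288 -28:287 -27:276 -26:130
```

{"api": "step_arm", "payload": {"deltas": [[[1,0.1,-1,0,0,0,0],[1,0,0,0,0,0,0]]]}}

```text
clock: 11.22
eef_pos: [464.2, 21.3, 105.9]
tool_rot: [-3.137, -0.001, 0.11]
force: [-2.4, 12.9, 7.8]
width: 85.5
```

{"api": "step_arm", "payload": {"deltas": [[[1,0.1,-1,0,0,0,0],[1,0,0,0,0,0,0]]]}}

```text
clock: 11.38
eef_pos: [464.2, 20.8, 105.9]
tool_rot: [-3.137, -0.001, 0.11]
force: [-1.8, 14.5, 7.9]
width: 85.5
```

{"api": "step_arm", "payload": {"deltas": [[[1,0.1,-1,0,0,0,0],[1,0,0,0,0,0,0]]]}}

```text
clock: 11.55
eef_pos: [464.3, 20.4, 105.9]
tool_rot: [-3.136, -0.001, 0.111]
force: [-1.6, 16.4, 6.7]
width: 85.4
```

{"api": "step_arm", "payload": {"deltas": [[[1,0.1,-1,0,0,0,0],[1,0,0,0,0,0,0]]]}}

```text
clock: 11.72
eef_pos: [464.4, 20.0, 105.8]
tool_rot: [-3.135, -0.001, 0.111]
force: [-3.2, 17.3, 7.4]
width: 85.4
```

```bash
python3 look.py 9
```

```text
11.7167 [464.35009813  19.9579245  105.83003648] [-3.15976028 17.26527272  7.39589151] 85.36907451202698
-91:16 -90:55 -89:72 -88:77 -87:69 -86:75 -85:71 -84:74 -83:74 -82:41 -81:17 -77:4 -76:77 -75:125 -74:140 -73:138 -72:139 -71:153 -70:141 -69:140 -68:148 -67:161 -66:183 -65:237 -64:253 -63:241 -62:255 -61:251 -60:248 -59:273 -58:278 -57:197 -56:262 -55:242 -54:256 -53:260 -52:261 -51:259 -50:267 -49:252 -48:270 -47:256 -46:264 -45:259 -44:265 -43:271 -42:264 -41:271 -40:259 -39:264 -38:275 -37:266 -36:269 -35:251 -34:229 -33:262 -32:282 -31:278 -30:275 -29:287 -28:289 -27:305 -26:132
```

{"api": "step_arm", "payload": {"deltas": [[[1,-1,9,0,0,0,0],[1,-1,9,0,0,0,0],[1,-1,9,0,0,0,0],[1,0,0,0,0,0,0],[1,0,0,0,0,0,0]]]}}

```text
clock: 12.18
eef_pos: [461.4, 40.9, 105.2]
tool_rot: [3.141, 0.0, 0.107]
force: [-0.1, -0.5, -0.1]
width: 85.3
```

```bash
python3 look.py 10
```

```text
12.1833 [461.41743313  40.90529621 105.19896612] [-0.14063938 -0.47427673 -0.09598434] 85.28414154914802
-92:7 -91:39 -90:69 -89:91 -88:88 -87:85 -86:78 -85:85 -84:76 -83:60 -82:19 -81:7 -77:7 -76:76 -75:158 -74:160 -73:166 -72:180 -71:180 -70:185 -69:149 -68:173 -67:169 -66:159 -65:169 -64:165 -63:155 -62:155 -61:168 -60:170 -59:183 -58:165 -57:118 -56:151 -55:146 -54:139 -53:147 -52:149 -51:144 -50:153 -49:143 -48:150 -47:150 -46:162 -45:165 -44:235 -43:262 -42:238 -41:254 -40:251 -39:253 -38:254 -37:253 -36:256 -35:224 -34:181 -33:240 -32:259 -31:259 -30:276 -29:275 -28:301 -27:380 -26:114
```

{"api": "step_arm", "payload": {"deltas": [[[1,0.5,-5,0,0,0,0],[1,0.4,-4,0,0,0,0],[1,0.2,-2,0,0,0,0],[1,0,0,0,0,0,0]]]}}

```text
clock: 12.57
eef_pos: [462.6, 32.1, 105.6]
tool_rot: [-3.139, -0.001, 0.107]
force: [-1.5, 8.9, 2.7]
width: 85.3
```

{"api": "step_arm", "payload": {"deltas": [[[1,0.1,-1,0,0,0,0],[1,0,0,0,0,0,0]]]}}

```text
clock: 12.73
eef_pos: [462.7, 31.8, 105.6]
tool_rot: [-3.139, -0.001, 0.108]
force: [-1.1, 9.8, 2.7]
width: 85.3
```

{"api": "step_arm", "payload": {"deltas": [[[1,0.1,-1,0,0,0,0],[1,0,0,0,0,0,0]]]}}

```text
clock: 12.9
eef_pos: [462.8, 31.4, 105.6]
tool_rot: [-3.138, -0.001, 0.109]
force: [-1.6, 11.0, 3.5]
width: 85.6
```

{"api": "step_arm", "payload": {"deltas": [[[1,0.2,-2,0,0,0,0],[1,0,0,0,0,0,0]]]}}

```text
clock: 13.07
eef_pos: [462.9, 30.4, 105.7]
tool_rot: [-3.137, -0.001, 0.11]
force: [-3.4, 14.0, 3.9]
width: 85.1
```

{"api": "step_arm", "payload": {"deltas": [[[1,0.1,-1,0,0,0,0],[1,0,0,0,0,0,0]]]}}

```text
clock: 13.23
eef_pos: [463.0, 30.1, 105.7]
tool_rot: [-3.136, -0.001, 0.111]
force: [-2.1, 14.7, 4.3]
width: 85.4
```

{"api": "step_arm", "payload": {"deltas": [[[1,0.1,-1,0,0,0,0],[1,0,0,0,0,0,0]]]}}

```text
clock: 13.4
eef_pos: [463.0, 29.6, 105.7]
tool_rot: [-3.136, -0.001, 0.111]
force: [-3.3, 17.5, 5.4]
width: 85.2
```

{"api": "step_arm", "payload": {"deltas": [[[1,-1,9,0,0,0,0],[1,-0.7,8,0,0,0,0],[1,0,2,0,0,0,0],[1,0,2,15,0,0,0],[1,0,0,25,0,0,0],[1,0,0,25,0,0,0],[1,0,0,10,0,0,0],[1,0,0,0,0,0,0],[1,0,0,0,0,0,0]]]}}

```text
clock: 14.15
eef_pos: [461.7, 44.5, 180.5]
tool_rot: [3.141, -0.001, 0.105]
force: [-0.1, 0.2, -0.7]
width: 85.8
```

```bash
python3 look.py 11
```

```text
14.15 [461.72724308  44.51446019 180.47478803] [-0.11295777  0.20843148 -0.66128453] 85.777992519666
-92:5 -91:23 -90:40 -89:51 -88:58 -87:48 -86:50 -85:48 -84:54 -83:40 -82:11 -76:61 -75:106 -74:118 -73:135 -72:124 -71:131 -70:127 -69:130 -68:131 -67:126 -66:131 -65:122 -64:131 -63:133 -62:124 -61:136 -60:137 -59:144 -58:141 -57:104 -56:133 -55:131 -54:132 -53:133 -52:136 -51:132 -50:134 -49:143 -48:127 -47:140 -46:141 -45:136 -44:137 -43:138 -42:139 -41:136 -40:135 -39:138 -38:141 -37:132 -36:147 -35:119 -34:121 -33:136 -32:131 -31:147 -30:136 -29:158 -28:147 -27:182 -26:60
```

View pics/w11.png

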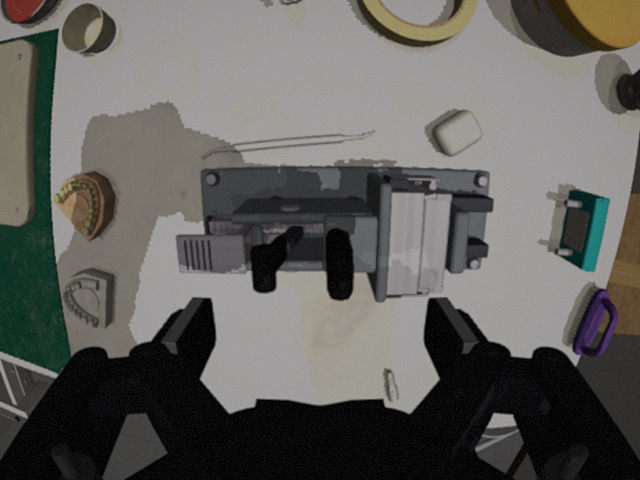

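The halves now meet at (422,240) with no visible gap. Next is the release tab, with its ribs at (195,252).

{"api": "step_arm", "payload": {"deltas": [[[0.5,-3,25,0,0,0,0],[0,-3,26,0,0,0,0],[0,-3,25,0,0,0,0],[0,0,0,-20,0,0,0],[0,0,0,-20,0,0,0],[0,0,0,0,0,0,0],[0,0,0,0,0,0,0],[0,0,0,0,0,0,0],[0,0,0,0,0,0,0]]]}}

```text
clock: 14.95
eef_pos: [453.0, 121.3, 140.8]
tool_rot: [3.142, -0.001, 0.106]
force: [0.8, 0.2, 0.3]
width: -0.1
```

```bash
python3 look.py 12
python3 - <<'E'
from h import *
p,d=ctrl.get_image("scene")
cv2.imwrite("pics/s12.png",cv2.resize(p[200:340,250:390][...,::-1],None,fx=4,fy=4,interpolation=cv2.INTER_CUBIC))
E
```

```text
14.95 [452.97302452 121.27148663 140.80635829] [0.76659221 0.1813041  0.30217298] -0.08331648944313609
-91:15 -90:27 -89:41 -88:36 -87:45 -86:41 -85:40 -84:41 -83:32 -82:20 -81:4 -76:44 -75:78 -74:99 -73:88 -72:122 -71:101 -70:112 -69:99 -68:123 -67:107 -66:109 -65:121 -64:103 -63:107 -62:130 -61:106 -60:119 -59:143 -58:125 -57:91 -56:108 -55:112 -54:122 -53:127 -52:117 -51:126 -50:118 -49:115 -48:122 -47:140 -46:113 -45:119 -44:90 -43:103 -42:89 -41:95 -40:105 -39:88 -38:100 -37:72 -36:89 -35:44 -34:47 -33:61 -32:88 -31:82 -30:84 -29:100 -28:124 -27:154 -26:57
```

View pics/w12.png

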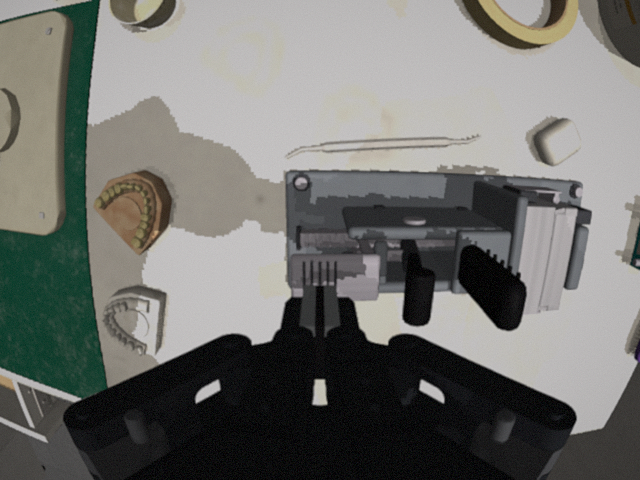

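View pics/s12.png

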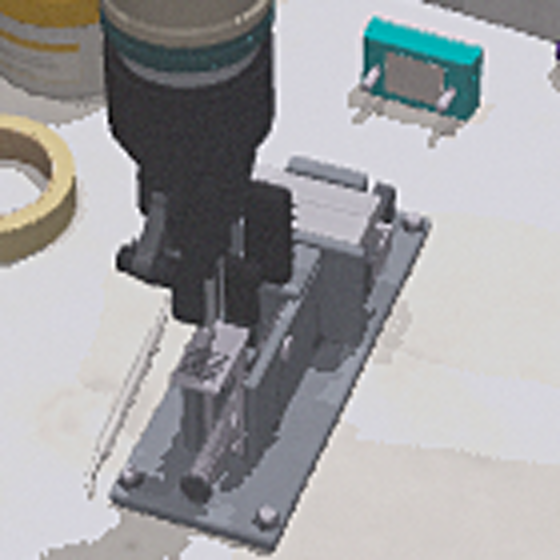

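Run:
```python
from h import *
i=ctrl.camera_info("wrist");s=ctrl.read_state();print(s['eef_pos'])
p,d=ctrl.get_image("wrist");v,u=np.mgrid[0:480,0:640];w=W(u,v,d,i)
a=w[280:480,200:600].reshape(-1,3);a=a[(a[:,2]>131)&(d[280:480,200:600].ravel()>0)]
for y0 in range(30,135,5):
    b=a[(a[:,1]>=y0)&(a[:,1]<y0+5)&(a[:,0]>430)]
    c=a[(a[:,1]>=y0)&(a[:,1]<y0+5)]
    print(y0,len(b),b[:,2].min().round(1) if len(b) else '',len(c),c[:,2].min().round(1) if len(c) else '')
```

```text
[453.06526949 121.43717423 141.02376608]
30 353 132.3 353 132.3
35 637 131.1 637 131.1
40 363 131.0 363 131.0
45 0  0 
50 0  0 
55 0  0 
60 243 213.5 243 213.5
65 1122 206.3 1122 206.3
70 2007 200.9 2007 200.9
75 2146 193.9 2146 193.9
80 3457 185.5 3457 185.5
85 2858 180.7 2858 180.7
90 2177 176.5 2177 176.5
95 2370 174.9 2370 174.9
100 1266 172.9 1266 172.9
105 2511 142.1 2511 142.1
110 3961 137.3 3961 137.3
115 5073 134.6 5073 134.6
120 3461 134.9 3461 134.9
125 3675 135.4 3675 135.4
130 4015 137.5 4015 137.5
```

{"api": "step_arm", "payload": {"deltas": [[[0,0,-0.5,-15,0,0,0],[0,0,0,-12,0,0,0],[0,0,0,-4,0,0,0],[0,0,0,-2,0,0,0],[0,0,0,-2,0,0,0],[0,0,0,-2,0,0,0],[0,0,0,0,0,0,0]]]}}

```text
clock: 15.68
eef_pos: [452.5, 121.1, 103.6]
tool_rot: [-3.142, -0.0, 0.107]
force: [-2.6, -0.2, 5.0]
width: -0.0
```

{"api": "step_arm", "payload": {"deltas": [[[0,0,0,-1,0,0,0],[0,0,0,-1,0,0,0],[0,0,0,0,0,0,0]]]}}

```text
clock: 15.93
eef_pos: [452.5, 121.2, 101.9]
tool_rot: [-3.142, -0.0, 0.107]
force: [-2.5, -0.5, 8.6]
width: 0.0
```

{"api": "step_arm", "payload": {"deltas": [[[0,0,0,-1,0,0,0],[0,0,0,0,0,0,0],[0,0,0,0,0,0,0],[0,0,0,0,0,0,0],[0,0,0,0,0,0,0],[0,0,0,0,0,0,0],[0,0,0,0,0,0,0],[0,0,0,0,0,0,0],[0,0,0,0,0,0,0],[0,0,0,0,0,0,0]]]}}

```text
clock: 16.77
eef_pos: [452.6, 121.4, 101.7]
tool_rot: [-3.141, -0.001, 0.107]
force: [-3.6, -0.6, 18.7]
width: -0.1
```

{"api": "step_arm", "payload": {"deltas": [[[0,0,0,0,0,0,0],[0,0,0,0,0,0,0],[0,0,0,0,0,0,0],[0,0,0,0,0,0,0],[0,0,0,0,0,0,0],[0,0,0,0,0,0,0]]]}}

```text
clock: 17.27
eef_pos: [452.6, 121.3, 101.7]
tool_rot: [-3.141, -0.001, 0.107]
force: [-3.9, -0.6, 17.8]
width: -0.1
```

Run:
```python
from h import *
for n in ("wrist","top"):
    p,d=ctrl.get_image(n)
    if n=="top":p=cv2.resize(p[220:295,235:390],None,fx=5,fy=5,interpolation=cv2.INTER_CUBIC)
    cv2.imwrite(f"pics/{n}13.png",p[...,::-1])
```

```text
(no output)
```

View pics/wrist13.png

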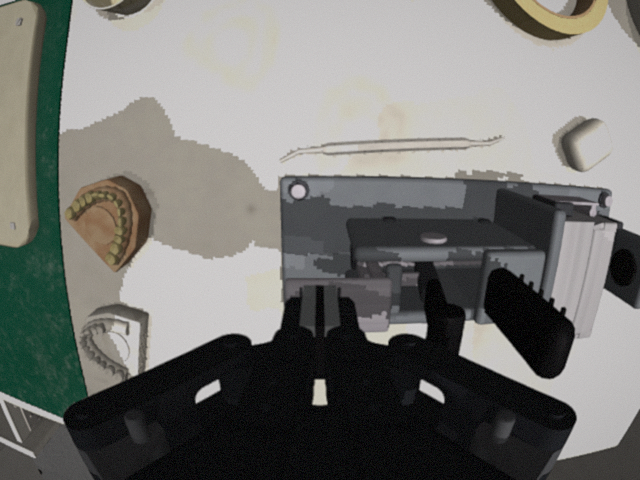

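View pics/top13.png

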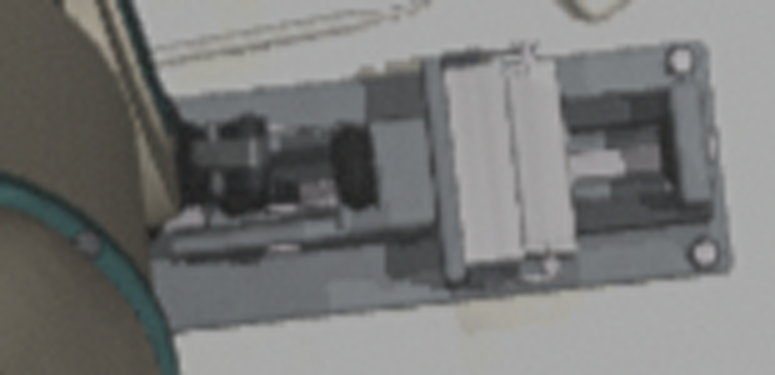

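{"api": "step_arm", "payload": {"deltas": [[[0,0,0,0,0,0,0],[0,0,0,0,0,0,0],[0,0,0,0,0,0,0],[0,0,0,8,0,0,0],[0,0,0,20,0,0,0],[0,0,0,30,0,0,0],[0,0,0,40,0,0,0],[0,0,0,40,0,0,0],[0,0,0,0,0,0,0]]]}}

```text
clock: 18.12
eef_pos: [457.0, 122.5, 244.9]
tool_rot: [-3.139, -0.014, 0.107]
force: [1.0, -0.2, 0.7]
width: -0.4
```

{"api": "step_arm", "payload": {"deltas": [[[0,0,-30,10,0,0,0],[0,0,-40,0,0,0,0],[0,0,-40,0,0,0,0],[0,0,-40,0,0,0,0],[0,0,-10,0,0,0,0],[0,0,0,0,0,0,0],[0,0,0,0,0,0,0]]]}}

```text
clock: 18.7
eef_pos: [452.7, -38.8, 248.2]
tool_rot: [-3.141, -0.0, 0.105]
force: [-0.7, 1.0, -0.2]
width: 0.2
```

```bash
python3 look.py 14;python3 - <<'E'
from h import *
i=ctrl.camera_info("wrist");p,d=ctrl.get_image("wrist");v,u=np.mgrid[0:480,0:640];w=W(u,v,d,i)
a=w.reshape(-1,3);e=np.array([-0.107,0.994]);o=np.array([461.4,32.7])
q=(a[:,:2]-o)@e;c=(a[:,:2]-o)@np.array([0.994,0.107])
m=(a[:,2]>70)&(a[:,2]<78)&(q<-25)&(q>-160)&(abs(c)<34)
h,ed=np.histogram(q[m],bins=np.arange(-160,-94,1));print(dict(zip(ed[h>3],h[h>3])))
E
```

```text
18.7 [452.65698757 -38.80814464 248.24595473] [-0.70515119  0.98708471 -0.15526776] 0.18493759662632128
-127:17 -126:33 -125:42 -124:37 -123:32 -122:32 -121:35 -120:37 -119:22 -118:17 -77:37 -76:63 -75:157 -74:80 -73:80 -72:80 -71:106 -70:132 -69:80 -68:79 -67:86 -66:115 -65:109 -64:90 -63:80 -62:106 -61:100 -60:97 -59:93 -58:87 -57:96 -56:96 -55:91 -54:97 -53:107 -52:91 -51:93 -50:89 -49:103 -48:102 -47:94 -46:91 -45:91 -44:102 -43:97 -42:97 -41:93 -40:97 -39:100 -38:93 -37:96 -36:97 -35:110 -34:99 -33:98 -32:102 -31:100 -30:94 -29:91 -28:90 -27:52 -26:57Traceback (most recent call last):
  File "<stdin>", line 6, in <module>
IndexError: boolean index did not match indexed array along axis 0; size of axis is 66 but size of corresponding boolean axis is 65
```

View pics/w14.png

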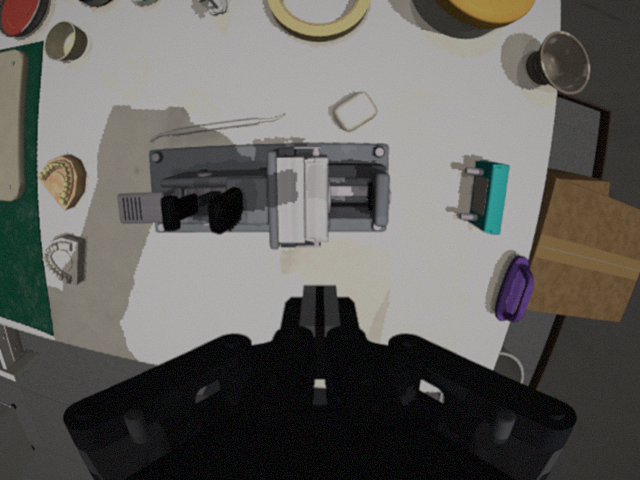

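Run:
```python
import cv2
p=cv2.imread("pics/w14.png")[130:260,250:400];cv2.imwrite("pics/z14.png",cv2.resize(p,None,fx=4,fy=4,interpolation=cv2.INTER_CUBIC))
```

```text
(no output)
```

View pics/z14.png

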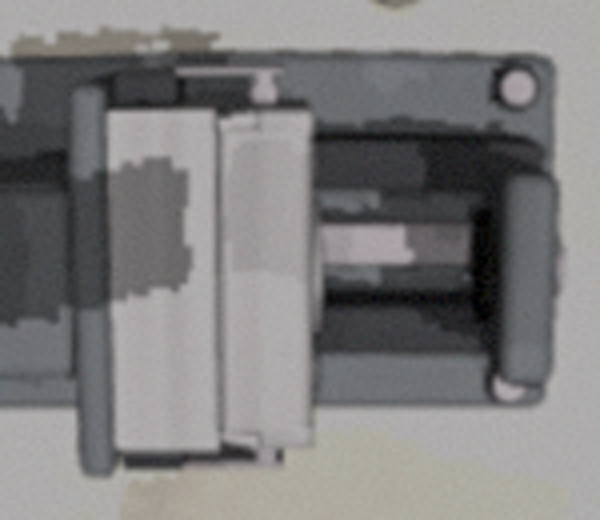

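The crop shows the halves flush at the seam (x≈220), the clip balls seated, and the jaw fully back at the end stop (x≈525). I'm handing in.

```bash
python3 -c "
from cell import ctrl
print(ctrl.finish_job())"
```

```text
the job is handed in; nothing more can be done
None
```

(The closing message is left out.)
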